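# Press the battery cartridge home in the radio

### The job

Put the longer of the two battery cartridges into the open battery bay in the back of the radio: lower it, finger rib up, onto the raised contact plate without dropping it, then press it down until the cartridge's top face is flush with the radio's back all over. Let go of it at the end, and leave the short cartridge and the other things on the table where they are.

Things in the scene. Friction and masses are not known exactly. Their poses are not given: they have to be found in the camera images.
- long_pack: Longer battery cartridge: grey plastic block 60 (own x) x 110 (own y) x 34 mm high with steel strips in its long sides, about 0.3 kg. On its top face stands a central finger rib, 14 mm thick (x), 60 mm long (y), 22 mm high, so its total height is 56 mm. Origin at the centre of its underside, z up; it starts flat on the table. It fits the bay either way round.
- long_pack_top (a point): Centre of the long cartridge's top face (the face the rib stands on, 34 mm above its underside, 22 mm below the rib's top). Axes as the cartridge.
- radio: Portable radio lying on its face, fixed: grey box 170 (own x) x 270 (own y) x 64 mm high, vent slots on its upward back beside the bay; its carrying handle, knobs and folded aerial are on the +x side, up to 36 mm out. Origin at the centre of its underside, z up.
- bay (a point): Centre of the mouth of the radio's open battery bay, level with the back face (64 mm above the table); x and y as the radio, z up. The bay is 64 mm (x) x 114 mm (y) inside (2 mm of play on every side of the long cartridge), with a sloping lead-in 5 mm wide and 6 mm deep all round its mouth. Its floor is the contact plate, 22 mm below the mouth when fully up, 34 mm below when fully down.
- contact_plate (a joint): Travel of the white contact plate that is the floor of the bay, in m: 0 fully up, 0.012 fully down. It is stiff (about 10 N moves it) and stays where it is pushed. It starts up or nearly up (0 to 0.003), so that a cartridge laid in stands 9 to 12 mm proud of the radio's back.
- short_pack: Shorter cartridge of the same make, does not belong in this radio: 60 (x) x 62 (y) x 34 mm, rib 14 x 40 x 22 mm on top. Bystander; origin at the centre of its underside.
- jar: Blue screw-top plastic jar, 80 mm across, 105 mm high, bystander. Origin under its centre.
- cells: Cluster of three spent C cells banded together, standing, 56 mm across, 50 mm high, bystander. Origin under its centre.
- bulb: Tubular LED bulb lying along its own y, 127 mm long, 30 mm thick, bystander. Origin under its middle.
- lamp_head: Chrome desk lamp head standing mouth down, 124 mm across, 105 mm high, bystander. Origin under its centre.
- saucer: Black ceramic saucer, 130 mm across, 20 mm high, bystander. Origin under its centre.
Mind the look-alikes: they are no part of the job. Leave any turquoise look-alike of the long_pack alone.

How it is judged:
By the outcome, as a careful person would: the job done as asked, in the order asked, and still so for the second after the job is handed in, with the robot touching nothing.
It also fails if it takes over 46 s, if anything falls off the work surface, if the arm or the gripper's body presses on something with over 40 N, if the wrist force passes 120 N, or if a joint passes its speed limit or range.

### The arm

A 7-joint arm with a two-finger parallel gripper is mounted at the origin on the work surface. World frame = base frame: x ahead of the robot, y to its left, z up, the work surface at z = 0. Lengths are in m, angles in rad, forces in N, time in s.
With the tool pointing down it reaches from about 0.4 to 0.875 m from the base axis. Payload 19.3 kg.
Tool frame: the origin (TCP) lies on the front face of the gripper's body, between the roots of the fingers; the fingertips stand 73 mm ahead of it and the grasp point (between the pads) lies r.hold_point_z ahead of it (r.hold_point_z is the distance from the TCP to the grasp point, in m); z points along the fingers, y is the line along which they close (so a half turn about z gives the same grasp; the last joint's range is limited). The gripper opens to 85 mm and grips with 20 to 120 N. Pads are 22 mm wide; open, the fingers measure 114 mm over their backs; the gripper's body (76 mm by 85 mm) begins 54 mm behind the grasp point. The pads swing forward as they close: fully open they stand 13 mm farther back than shut.
Start: joints at [1.091, 0.521, -0.036, 1.599, 0.021, 1.021, -0.113], TCP at [0.249, -0.573, 0.304] pointing down, gripper open.
Joint ranges: [-2.91, 2.91], [-0.3, 2.13], [-1.5, 1.42], [0.17, 2.43], [-1.26, 4.41], [0.16, 1.93], [-2.52, 2.52]. Speed limits (rad/s): [1.89, 1.89, 2.39, 2.39, 3.01, 3.01, 3.01].

### API

Orientations are given as a unit quaternion [x, y, z, w].
In Python, from rig import telemetry, cams, workorder, r gives the robot as it stands. The module is installed in compiled form; this text tells all that it offers.
- The arm moves only by the tool carry_out, never from a script. Its argument "motion" is a list of rows, each a list of 3 entries, a list of its own where there are three numbers: the shift along the tool's x, y, z in m, then the turn about the tool's z in rad, then the opening, from -1 (shut) to 1 (fully open). A call has 1 to 5 rows; each row is the pose to reach, as a shift and turn from the pose commanded when the call began, along the tool's axes at that moment; what a row does not reach only later rows make up. A row lasts 1/12 s, in which the tool goes at most 41.7 mm and 7.16 degrees, less where a joint would pass 70% of its speed; a pose out of reach is approached as far as the arm can. A call with a gripper value outside its range is refused whole. The fingers move at their own pace and stop on an object; the grip force is fixed at half the most. Time passes only in rows, so rows that repeat a pose let the fingers close. It gives the time, the measured TCP pose, the force, the opening and the grip force at its end, in the units of the state.
- telemetry.sense(): the state, without advancing time (a new reading comes with each control period).
- cams.camera(name): name is "scene" or "top"; returns a dict with "frame" (384x512x3 uint8, blue, green, red), "fx", "fy", "cx", "cy" (pixels), "T" (4x4, takes a point from camera to world coordinates). Camera axes: x right, y up, looking along -z (the intrinsics and any distortion apply to the point x, -y, -z); pixel columns grow to the right and rows downward; lengths in m; the calibration is good to about 2 mm. A picture is of the moment at which its call begins. There is no depth.
- workorder.close_job(): hands the job in; it is judged then, once.
The state is a dict: "time_s": time; "q": joint angles; "dq": joint speeds; "joint_torque": joint torques, N m; "ee_pos": TCP position; "tcp_rot": TCP orientation; "ft_force": force on the tool from outside, world axes, zero at the start; "ft_torque": the same for the moment, N m; "gripper_width": opening from 0.0 (shut) to 1.0 (fully open); "finger_force": force on a finger pad.
Only numpy, scipy, OpenCV 4.12 (cv2) and the standard library are available. Lean on these libraries where they do the work, as an engineer would, in place of code of your own. Each camera call takes 0.05 s, during which the arm holds its last target. There are 200 camera calls.

## Working session

There is one attempt and no reset: what is moved stays moved. The work goes in short steps, Python scripts to look and compute and a tool call to move; the robot and the scene stay as the last step left them, time stands still between calls to the robot, and variables do not carry over. Pictures are saved under pics/ and viewed, at most 10 in all, crops included, and the job is handed in when it is done.

Besides the shell and the picture viewer there is one more tool, called after "Call:" as name([rows], argument=value, ...), one row to a line, values as JSON. carry_out: Moves the arm, as the interface text tells. Its arguments: {"type":"object","properties":{"motion":{"type":"array","items":{"type":"array"}}},"required":["motion"]}

```bash
mkdir -p pics; python3 - <<'E'
from rig import telemetry, cams, r
import cv2,numpy as np
print(r.hold_point_z); s=telemetry.sense(); print(s)
for n in ("scene","top"):
    c=cams.camera(n); cv2.imwrite(f"pics/{n}0.png",c["frame"]); print(n,c["fx"],c["fy"],c["cx"],c["cy"],[k for k in c]); print(np.round(c["T"],3))
E
```

```text
0.0539
{'time_s': 0.0, 'q': array([ 1.09081891,  0.52199975, -0.03631812,  1.5999947 ,  0.0212126 ,
        1.02109188, -0.11280168]), 'dq': array([ 0.00040581,  0.00040575, -0.00148674,  0.00027625, -0.00249787,
       -0.00054001,  0.00039368]), 'joint_torque': array([ 1.76414833e-03, -9.27122927e+01,  1.98031202e+00, -3.69936025e+01,
        1.78925134e-02,  8.05523247e-03, -1.59883057e-04]), 'ee_pos': array([ 0.24886887, -0.57304304,  0.30333944]), 'tcp_rot': array([ 9.79084841e-01,  2.03451631e-01, -1.58369720e-04, -5.31063647e-04]), 'ft_force': array([-0.26526812,  0.24855905,  0.60629548]), 'ft_torque': array([ 0.0305506 ,  0.05995231, -0.04720332]), 'finger_force': 0.0, 'gripper_width': 1.0024726534521105}
scene 377.8611206160581 377.8611206160581 253.38110770969757 187.16404020409453 ['frame', 'fx', 'fy', 'cx', 'cy', 'T']
[[ 0.663 -0.608  0.437  1.027]
 [ 0.749  0.539 -0.385 -0.491]
 [-0.002  0.583  0.813  0.926]
 [ 0.     0.     0.     1.   ]]
top 472.0730319667117 472.0730319667117 251.7793261316547 185.12372117141533 ['frame', 'fx', 'fy', 'cx', 'cy', 'T']
[[ 0.016  0.981 -0.195  0.345]
 [-1.     0.016 -0.    -0.1  ]
 [ 0.003  0.195  0.981  1.11 ]
 [ 0.     0.     0.     1.   ]]
```

View pics/top0.png

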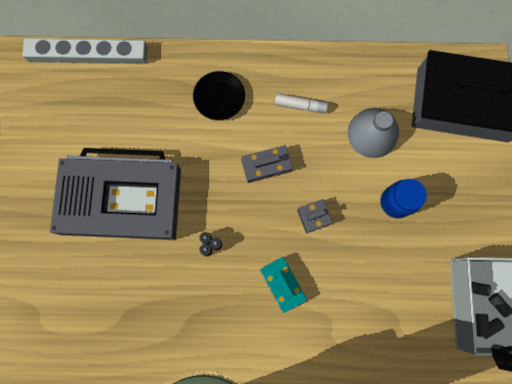

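View pics/scene0.png

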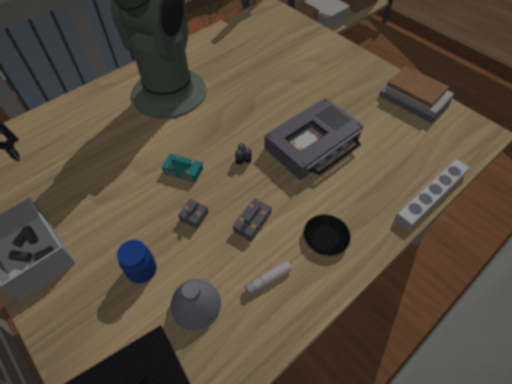

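Top view: long pack around (267,163), short pack (317,215), radio (117,198) with bay near (132,198), and a turquoise decoy at (283,285). Next I'll take enlarged crops for precise corners.

```bash
python3 - <<'E'
import cv2,numpy as np
a=cv2.imread("pics/top0.png")
k=dict(fx=6,fy=6,interpolation=cv2.INTER_CUBIC)
p=cv2.resize(a[140:190,232:302],None,**k); b=cv2.resize(a[170:230,85:195],None,**k)
def boost(x): return np.clip(x.astype(float)*1.8,0,255).astype(np.uint8)
o=np.zeros((300+360,660,3),np.uint8); o[:300,:420]=boost(p); o[300:]=boost(b)
cv2.imwrite("pics/crop0.png",cv2.resize(o,(600,600)) if False else o[:, :])
cv2.imwrite("pics/cropA.png",boost(p)); cv2.imwrite("pics/cropB.png",boost(b))
E
```

```text
(no output)
```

View pics/cropA.png

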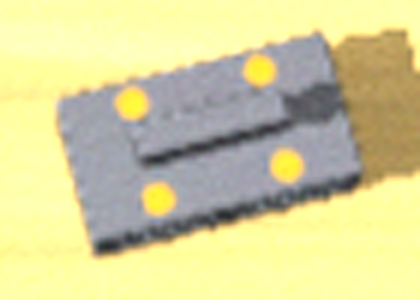

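View pics/cropB.png

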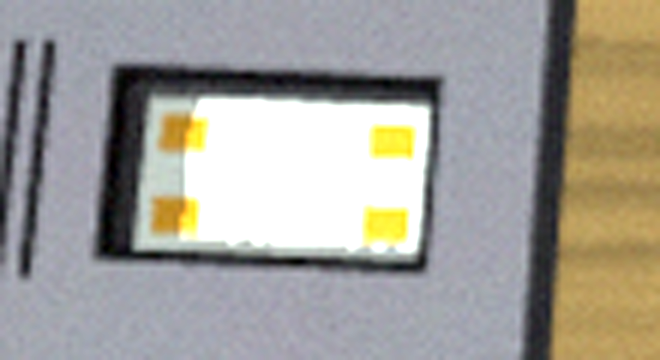

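Crop A: the long pack has four copper dots on its top face, at (132,102), (260,70), (159,198) and (287,165). Crop B: the bay mouth outline has corners at about (115,67), (441,77), (427,270) and (97,258).

```bash
cat > h.py <<'E'
import cv2,numpy as np
from rig import telemetry,cams
from scipy.spatial.transform import Rotation as R
def ray(c,uv,z):
    uv=np.atleast_2d(np.asarray(uv,float)); T=c["T"]
    d=np.c_[(uv[:,0]-c["cx"])/c["fx"],-(uv[:,1]-c["cy"])/c["fy"],-np.ones(len(uv))]@T[:3,:3].T
    return T[:3,3]+d*((z-T[2,3])/d[:,2])[:,None]
def blobs(f,box,lo=(5,90,60),hi=(25,255,255),amin=4):
    x0,y0,x1,y1=box; m=cv2.inRange(cv2.cvtColor(f[y0:y1,x0:x1],cv2.COLOR_BGR2HSV),lo,hi)
    n,_,st,ce=cv2.connectedComponentsWithStats(m)
    return [(ce[i]+[x0,y0],int(st[i,4])) for i in range(1,n) if st[i,4]>=amin]
def tool(s):
    return R.from_quat(s["tcp_rot"])
E
python3 - <<'E'
from h import *
c=cams.camera("top"); f=c["frame"]
def rep(n,P):
    P=P[:,:2]; print(n,np.round(P,4).tolist(),"ctr",np.round(P.mean(0),4)); 
    e=[P[(i+1)%4]-P[i] for i in range(4)]
    print(" len",np.round([np.linalg.norm(v) for v in e],4)," ang",np.round([np.degrees(np.arctan2(v[1],v[0])) for v in e],1))
A=np.array([[132,102],[260,70],[287,165],[159,198]])/6+[232-.42,140-.42]
rep("dots",ray(c,A,.034))
rep("packtop",ray(c,np.array([[60,100],[323,32],[358,180],[95,243]])/6+[232-.42,140-.42],.034))
rep("mouth",ray(c,np.array([[115,67],[441,77],[427,270],[97,258]])/6+[85-.42,170-.42],.064))
rep("plate pads",ray(c,np.array([[183,132],[393,141],[386,223],[174,214]])/6+[85-.42,170-.42],.042))
print([(b[0].round(2).tolist(),b[1]) for b in blobs(f,(100,180,165,216))])
# radio outline top
s=telemetry.sense(); print(tool(s).as_matrix().round(3))
# scene cross-check
d=cams.camera("scene"); g=d["frame"]
k=dict(fx=8,fy=8,interpolation=cv2.INTER_CUBIC)
o=np.zeros((400,800,3),np.uint8); p=cv2.resize(g[192:242,227:277],None,**k); q=cv2.resize(g[115:165,280:330],None,**k)
o[:,:400]=p;o[:,400:]=q
cv2.imwrite("pics/cropS.png",np.clip(o*1.8,0,255).astype(np.uint8))
def proj(p):
    v=np.linalg.inv(d["T"])@np.r_[p,1]; return [d["cx"]+d["fx"]*v[0]/-v[2], d["cy"]-d["fy"]*v[1]/-v[2]]
for P in ray(c,A,.034): u=np.array(proj(P)); print("scene dot",u.round(1),((u-[227,192]+.45)*8).round())
for P in ray(c,np.array([[115,67],[441,77],[427,270],[97,258]])/6+[85-.42,170-.42],.064): u=np.array(proj(P)); print("scene mouth",((u-[280,115]+.45)*8+[400,0]).round())
E
```

```text
dots [[0.6274, -0.1029], [0.6412, -0.153], [0.603, -0.1638], [0.589, -0.114]] ctr [ 0.6151 -0.1334]
 len [0.052  0.0397 0.0517 0.04  ]  ang [ -74.6 -164.2  105.7   16.1]
packtop [[0.6277, -0.0747], [0.6571, -0.1778], [0.5974, -0.1915], [0.5707, -0.0894]] ctr [ 0.6132 -0.1333]
 len [0.1071 0.0612 0.1055 0.0589]  ang [ -74.1 -167.   104.7   14.5]
mouth [[0.5576, 0.235], [0.5557, 0.112], [0.4825, 0.1133], [0.485, 0.2361]] ctr [0.5202 0.1741]
 len [0.123  0.0733 0.1229 0.0726]  ang [-90.9 179.   88.8  -0.9]
plate pads [[0.5371, 0.2141], [0.5349, 0.1335], [0.5032, 0.1344], [0.5053, 0.2152]] ctr [0.5201 0.1743]
 len [0.0806 0.0317 0.0809 0.0318]  ang [-91.6 178.5  88.5  -2. ]
[([115.2, 191.52], 44), ([150.0, 193.35], 40), ([113.65, 205.5], 46), ([148.48, 207.11], 44)]
[[ 0.917  0.398 -0.   ]
 [ 0.398 -0.917  0.001]
 [-0.    -0.001 -1.   ]]
scene dot [263.2 211.6] [293. 160.]
scene dot [253.  225.2] [211. 270.]
scene dot [240.8 218.4] [114. 215.]
scene dot [251.1 205.1] [196. 108.]
scene mouth [787. 136.]
scene mouth [564. 291.]
scene mouth [431. 183.]
scene mouth [654.  37.]
```

View pics/cropS.png

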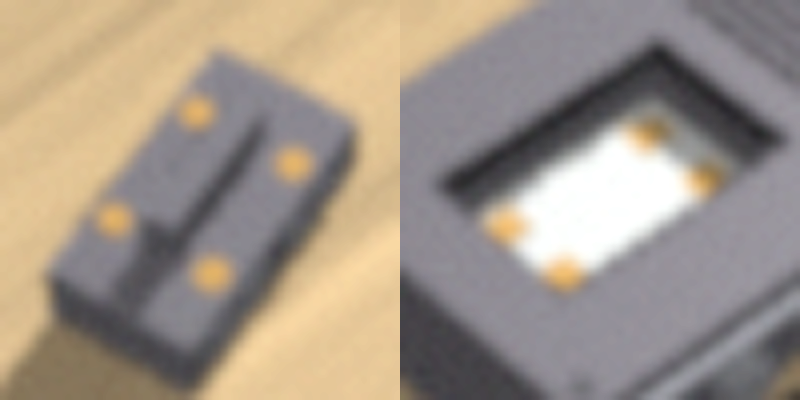

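Both views agree to about 1 mm: pack at (0.615, -0.1335) with short axis at 15.7°, bay at (0.520, 0.174) with short axis at -1.3°. Moving to the pack.

```bash
cat >> h.py <<'E'
def need(x,y,z,yang):
    "shift in tool axes and turn to reach TCP xyz with tool y at world angle yang (deg)"
    s=telemetry.sense(); M=tool(s).as_matrix(); d=M.T@(np.array([x,y,z])-s["ee_pos"])
    a=np.degrees(np.arctan2(M[1,1],M[0,1])); t=-((yang-a+180)%360-180)
    print("t",round(s["time_s"],2),"shift",d.round(4),"turn",np.radians(t).round(4),"F",s["ft_force"].round(1),"w",round(s["gripper_width"],3),"pos",s["ee_pos"].round(4),"q7",s["q"][6].round(2))
E
```

Call:
carry_out([
  [[0.0365,-0.0185,0],-0.12,1],
  [[0.073,-0.037,0],-0.24,1],
  [[0.1095,-0.0555,0],-0.36,1],
  [[0.146,-0.074,0],-0.48,1],
  [[0.1825,-0.0925,0],-0.6,1],
])

```text
time_s: 0.62
ee_pos: [0.3803, -0.414, 0.304]
tcp_rot: [0.874, 0.486, -0.0, 0.0]
ft_force: [1.1, -1.8, -0.3]
gripper_width: 1.001
finger_force: 0.0
```

```bash
python3 -c "
from h import *
need(.615,-.1335,.2,15.7)"
```

```text
t 0.62 shift [0.3621 0.0515 0.1039] turn -0.8293 F [ 1.1 -1.8 -0.3] w 1.001 pos [ 0.3803 -0.414   0.304 ] q7 0.06
```

Call:
carry_out([
  [[0.04,0.005,0],-0.12,1],
  [[0.08,0.011,0],-0.24,1],
  [[0.12,0.017,0],-0.36,1],
  [[0.16,0.023,0],-0.48,1],
  [[0.2,0.028,0],-0.6,1],
])

```text
time_s: 1.03
ee_pos: [0.5106, -0.2597, 0.304]
tcp_rot: [0.691, 0.723, 0.0, 0.0]
ft_force: [-0.4, -0.2, 0.8]
gripper_width: 1.006
finger_force: 0.0
```

```bash
python3 -c "
from h import *
need(.615,-.1335,.2,15.7)"
```

```text
t 1.03 shift [0.1214 0.1099 0.104 ] turn -0.2294 F [-0.4 -0.2  0.8] w 1.006 pos [ 0.5106 -0.2597  0.304 ] q7 0.22
```

Call:
carry_out([
  [[0.031,0.028,0.01],-0.08,-0.2],
  [[0.062,0.055,0.03],-0.16,-0.2],
  [[0.093,0.083,0.055],-0.229,-0.2],
  [[0.1214,0.11,0.08],-0.229,-0.2],
  [[0.1214,0.11,0.104],-0.229,-0.2],
])

```text
time_s: 1.45
ee_pos: [0.618, -0.131, 0.2004]
tcp_rot: [0.605, 0.797, 0.002, 0.001]
ft_force: [1.1, 0.5, -0.5]
gripper_width: 0.401
finger_force: 0.0
```

Call:
carry_out([
  [[0,0,0],0,-0.2],
  [[0,0,0],0,-0.2],
])

```text
time_s: 1.62
ee_pos: [0.6143, -0.1348, 0.1983]
tcp_rot: [0.606, 0.796, -0.001, -0.002]
ft_force: [0.4, -1.2, 1.3]
gripper_width: 0.398
finger_force: 0.0
```

```bash
python3 - <<'E'
from h import *
need(.615,-.1335,.112,15.7)
c=cams.camera("top"); g=cams.camera("scene")["frame"]
o=np.hstack([cv2.resize(c["frame"][110:210,210:310],(400,400),interpolation=cv2.INTER_CUBIC),cv2.resize(g[160:260,205:305],(400,400),interpolation=cv2.INTER_CUBIC)])
cv2.imwrite("pics/g1.png",o)
E
```

```text
t 1.62 shift [0.001  0.0012 0.0863] turn -0.0044 F [ 0.4 -1.2  1.3] w 0.398 pos [ 0.6143 -0.1348  0.1983] q7 0.11
```

View pics/g1.png

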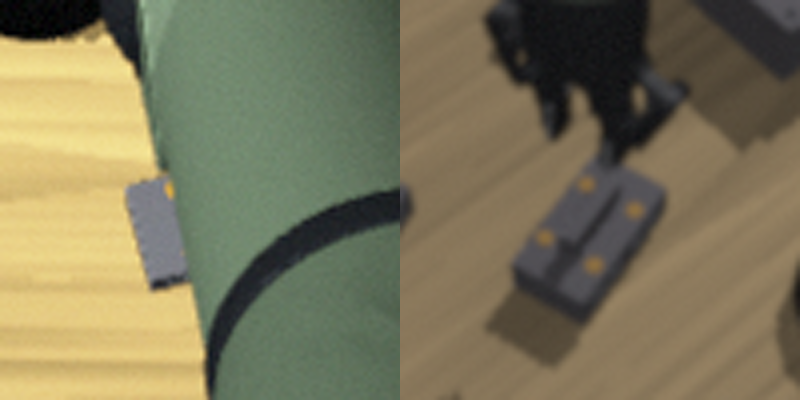

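The gripper sits centred above the long pack, with its fingers straddling the rib. Descending.

Call:
carry_out([
  [[0.001,0.001,0.03],-0.004,-0.2],
  [[0.001,0.001,0.06],-0.004,-0.2],
  [[0.001,0.001,0.08],-0.004,-0.2],
  [[0.001,0.001,0.088],-0.004,-0.2],
  [[0.001,0.001,0.088],-0.004,-0.2],
])

```text
time_s: 2.13
ee_pos: [0.6151, -0.1355, 0.1117]
tcp_rot: [0.605, 0.796, -0.0, -0.0]
ft_force: [0.4, -0.2, -0.9]
gripper_width: 0.4
finger_force: 0.0
```

Call:
carry_out([
  [[0,0,0],0,-0.4],
  [[0,0,0],0,-0.7],
  [[0,0,0],0,-1],
  [[0,0,0],0,-1],
  [[0,0,0],0,-1],
])

```text
time_s: 2.55
ee_pos: [0.6165, -0.1349, 0.114]
tcp_rot: [0.605, 0.796, 0.001, 0.001]
ft_force: [0.6, -1.2, 6.7]
gripper_width: 0.149
finger_force: 59.7
```

Call:
carry_out([
  [[0,0,0],0,-1],
  [[0,0,0],0,-1],
  [[0,0,0],0,-1],
])

```text
time_s: 2.8
ee_pos: [0.6165, -0.1349, 0.114]
tcp_rot: [0.605, 0.796, 0.001, 0.001]
ft_force: [-0.6, -0.6, 6.0]
gripper_width: 0.145
finger_force: 59.7
```

Call:
carry_out([
  [[0,0,-0.01],0,-1],
  [[0,0,-0.03],0,-1],
  [[0,0,-0.06],0,-1],
  [[0,0,-0.095],0,-1],
  [[0,0,-0.13],0,-1],
])

```text
time_s: 3.22
ee_pos: [0.6151, -0.1343, 0.2445]
tcp_rot: [0.605, 0.797, 0.0, -0.0]
ft_force: [0.3, -1.1, -3.5]
gripper_width: 0.145
finger_force: 59.1
```

Call:
carry_out([
  [[0,0,0],0,-1],
  [[0,0,0],0,-1],
])

```text
time_s: 3.38
ee_pos: [0.6161, -0.1346, 0.2449]
tcp_rot: [0.605, 0.796, 0.001, 0.002]
ft_force: [0.3, -0.0, -5.3]
gripper_width: 0.145
finger_force: 59.2
```

```bash
python3 - <<'E'
from h import *
need(.5202,.1742,.24,-1.3)
g=cams.camera("scene")["frame"]
cv2.imwrite("pics/g2.png",cv2.resize(g[90:270,150:330],(600,600),interpolation=cv2.INTER_CUBIC))
E
```

```text
t 3.38 shift [ 0.3233 -0.0096  0.0042] turn 0.2943 F [ 0.3 -0.  -5.3] w 0.145 pos [ 0.6161 -0.1346  0.2449] q7 0.13
```

View pics/g2.png

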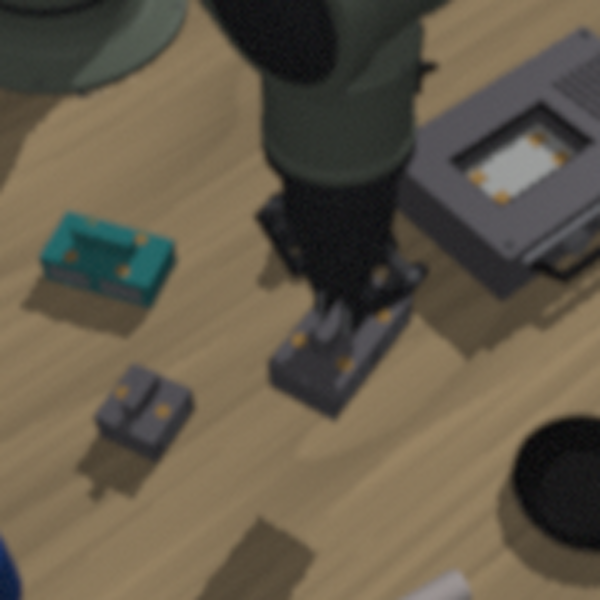

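The pack is held level and the rest of the table is undisturbed. Carrying it to above the bay.

Call:
carry_out([
  [[0.015,0,0],0.03,-1],
  [[0.045,-0.001,0],0.08,-1],
  [[0.08,-0.002,0],0.13,-1],
  [[0.115,-0.003,0],0.17,-1],
  [[0.15,-0.004,0],0.2,-1],
])

```text
time_s: 3.85
ee_pos: [0.57, 0.0101, 0.2407]
tcp_rot: [0.682, 0.731, -0.001, -0.001]
ft_force: [0.8, 0.3, -4.0]
gripper_width: 0.141
finger_force: 59.1
```

```bash
python3 -c "
from h import *
need(.5202,.1742,.24,-1.3)"
```

```text
t 3.85 shift [ 0.1672 -0.0383  0.0008] turn 0.0919 F [ 0.8  0.3 -4. ] w 0.141 pos [0.57   0.0101 0.2407] q7 -0.3
```

Call:
carry_out([
  [[0.035,-0.008,0],0.03,-1],
  [[0.075,-0.017,0],0.06,-1],
  [[0.115,-0.026,0],0.09,-1],
  [[0.15,-0.034,0],0.092,-1],
  [[0.167,-0.038,0],0.092,-1],
])

```text
time_s: 4.27
ee_pos: [0.519, 0.1774, 0.2411]
tcp_rot: [0.713, 0.702, -0.0, -0.001]
ft_force: [0.2, -0.0, -3.2]
gripper_width: 0.141
finger_force: 59.1
```

Call:
carry_out([
  [[0,0,0],0,-1],
  [[0,0,0],0,-1],
  [[0,0,0],0,-1],
])

```text
time_s: 4.52
ee_pos: [0.5213, 0.172, 0.2411]
tcp_rot: [0.714, 0.7, -0.001, -0.0]
ft_force: [-0.6, -0.2, -3.8]
gripper_width: 0.143
finger_force: 59.1
```

```bash
python3 - <<'E'
from h import *
need(.5202,.1742,.2,-1.3)
s=telemetry.sense(); print(tool(s).as_matrix().round(3).tolist())
c=cams.camera("top");cv2.imwrite("pics/t3.png",c["frame"])
d=cams.camera("scene"); g=d["frame"];cv2.imwrite("pics/s3.png",g)
zt=s["ee_pos"][2]-.08
for b in blobs(g,(240,70,380,180)): print("scene",b[0].round(1),b[1],ray(d,b[0],zt).round(4))
def proj(p):
    v=np.linalg.inv(d["T"])@np.r_[p,1]; return [d["cx"]+d["fx"]*v[0]/-v[2], d["cy"]-d["fy"]*v[1]/-v[2]]
print("tool ctr at top face px",proj(np.r_[s["ee_pos"][:2],zt]))
x0,y0=240,70
cv2.imwrite("pics/g3.png",cv2.resize(g[y0:y0+110,x0:x0+140],None,fx=5,fy=5,interpolation=cv2.INTER_CUBIC))
E
```

```text
t 4.52 shift [ 0.0022 -0.0011  0.0411] turn 0.0023 F [-0.6 -0.2 -3.8] w 0.143 pos [0.5213 0.172  0.2411] q7 -0.69
[[0.02, 1.0, -0.001], [1.0, -0.02, -0.001], [-0.001, -0.001, -1.0]]
scene [298. 112.] 7 [[0.5001 0.1468 0.1611]]
scene [320.9 111.1] 8 [[0.5417 0.1992 0.1611]]
scene [308.  119.5] 6 [[0.5407 0.1462 0.1611]]
scene [310.5 131. ] 8 [[0.5766 0.1186 0.1611]]
scene [317.9 136.9] 8 [[0.6055 0.1175 0.1611]]
scene [292.5 143.2] 11 [[0.5756 0.0487 0.1611]]
scene [300.5 149.2] 10 [[0.6053 0.0495 0.1611]]
tool ctr at top face px [np.float64(309.31917864954784), np.float64(111.78964737520143)]
```

View pics/g3.png

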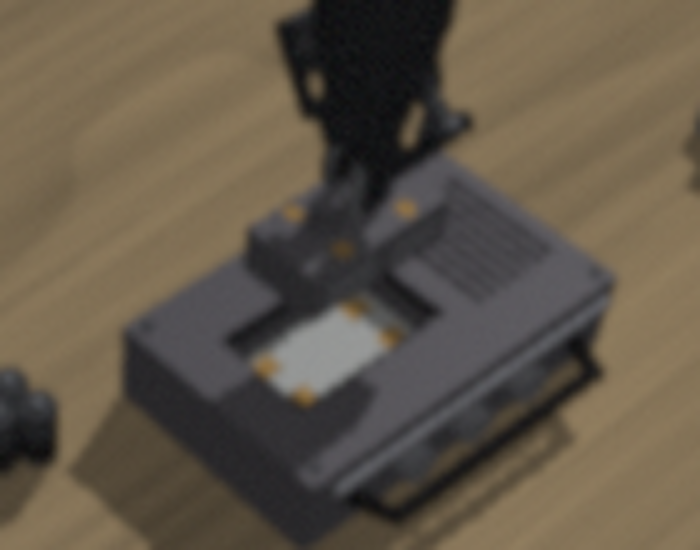

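The pack is held level over the bay, with dots at crop (293,213), (405,208) and (341,248). Its centre is about 1 mm off the bay centre and the axes are aligned. Lowering with that correction.

Call:
carry_out([
  [[0.0013,-0.001,0.01],0.003,-1],
  [[0.0013,-0.001,0.025],0.003,-1],
  [[0.0013,-0.001,0.04],0.003,-1],
  [[0.0013,-0.001,0.052],0.003,-1],
  [[0.0013,-0.001,0.056],0.003,-1],
])

```text
time_s: 5.03
ee_pos: [0.5199, 0.1734, 0.1837]
tcp_rot: [0.715, 0.699, -0.001, -0.001]
ft_force: [-0.4, -0.3, -4.3]
gripper_width: 0.143
finger_force: 59.0
```

Call:
carry_out([
  [[0,0,0],0,-1],
  [[0,0,0],0,-1],
  [[0,0,0],0,-1],
])

```text
time_s: 5.28
ee_pos: [0.5208, 0.1742, 0.1865]
tcp_rot: [0.715, 0.699, 0.0, 0.0]
ft_force: [0.2, -0.3, -4.0]
gripper_width: 0.147
finger_force: 59.0
```

```bash
python3 - <<'E'
from h import *
need(.5204,.1733,.156,-1.3)
E
```

```text
t 5.28 shift [-0.0009 -0.0004  0.0305] turn -0.0005 F [ 0.2 -0.3 -4. ] w 0.147 pos [0.5208 0.1742 0.1865] q7 -0.74
```

Call:
carry_out([
  [[0,0,0.004],0,-1],
  [[0,0,0.008],0,-1],
  [[0,0,0.012],0,-1],
  [[0,0,0.014],0,-1],
  [[0,0,0.014],0,-1],
])

```text
time_s: 5.7
ee_pos: [0.5203, 0.1741, 0.1713]
tcp_rot: [0.715, 0.699, -0.0, -0.0]
ft_force: [-0.6, 0.2, -3.3]
gripper_width: 0.146
finger_force: 59.1
```

Call:
carry_out([
  [[0,0,0.003],0,-1],
  [[0,0,0.006],0,-1],
  [[0,0,0.009],0,-1],
  [[0,0,0.01],0,-1],
  [[0,0,0.01],0,-1],
])

```text
time_s: 6.12
ee_pos: [0.5204, 0.1741, 0.1616]
tcp_rot: [0.715, 0.699, -0.0, -0.0]
ft_force: [0.7, -0.4, -4.9]
gripper_width: 0.146
finger_force: 59.1
```

Inside the bay with no side load. Lowering onto the plate.

Call:
carry_out([
  [[0,0,0.002],0,-1],
  [[0,0,0.004],0,-1],
  [[0,0,0.006],0,-1],
  [[0,0,0.007],0,-1],
  [[0,0,0.007],0,-1],
])

```text
time_s: 6.53
ee_pos: [0.5204, 0.1741, 0.1546]
tcp_rot: [0.715, 0.699, -0.0, -0.0]
ft_force: [-0.3, 0.1, -3.0]
gripper_width: 0.146
finger_force: 59.1
```

Call:
carry_out([
  [[0,0,0.001],0,-1],
  [[0,0,0.002],0,-1],
  [[0,0,0.003],0,-1],
  [[0,0,0.003],0,-1],
])

```text
time_s: 6.87
ee_pos: [0.5206, 0.1742, 0.1521]
tcp_rot: [0.715, 0.699, 0.0, 0.0]
ft_force: [0.1, -0.5, 1.8]
gripper_width: 0.144
finger_force: 59.8
```

It is resting on the plate (force reversed). Pressing now.

Call:
carry_out([
  [[0,0,0.001],0,-1],
  [[0,0,0.002],0,-1],
  [[0,0,0.003],0,-1],
  [[0,0,0.004],0,-1],
  [[0,0,0.005],0,-1],
])

```text
time_s: 7.28
ee_pos: [0.5207, 0.1742, 0.1473]
tcp_rot: [0.715, 0.699, 0.0, 0.0]
ft_force: [-1.9, 0.2, 6.6]
gripper_width: 0.147
finger_force: 60.4
```

Call:
carry_out([
  [[0,0,0.001],0,-1],
  [[0,0,0.002],0,-1],
  [[0,0,0.003],0,-1],
  [[0,0,0.003],0,-1],
])

```text
time_s: 7.62
ee_pos: [0.5206, 0.1742, 0.1441]
tcp_rot: [0.715, 0.699, 0.0, 0.0]
ft_force: [-1.0, -0.2, 1.8]
gripper_width: 0.143
finger_force: 59.8
```

Call:
carry_out([
  [[0,0,0.001],0,-1],
  [[0,0,0.002],0,-1],
  [[0,0,0.003],0,-1],
  [[0,0,0.003],0,-1],
])

```text
time_s: 7.95
ee_pos: [0.5209, 0.1744, 0.1437]
tcp_rot: [0.715, 0.699, 0.001, 0.001]
ft_force: [-17.4, -7.3, 62.5]
gripper_width: 0.148
finger_force: 67.8
```

```bash
python3 - <<'E'
from h import *
need(.5204,.1733,.144,-1.3)
d=cams.camera("scene"); g=d["frame"]; c=cams.camera("top")
for b in blobs(g,(260,110,350,170)): print("scene",b[0].round(1),b[1],ray(d,b[0],.064).round(4))
cv2.imwrite("pics/g4.png",cv2.resize(g[80:180,250:380],None,fx=6,fy=6,interpolation=cv2.INTER_CUBIC))
E
```

```text
t 7.95 shift [-0.0011 -0.0004 -0.0003] turn -0.0005 F [-17.4  -7.3  62.5] w 0.148 pos [0.5209 0.1744 0.1437] q7 -0.78
scene [316.7 134. ] 7 [[0.5413 0.201  0.064 ]]
scene [295.8 134.6] 5 [[0.4998 0.1504 0.064 ]]
scene [304.8 142.2] 6 [[0.5405 0.1485 0.064 ]]
```

It bottomed out at 62 N, at the TCP height expected for flush (0.144). Unloading and letting go.

Call:
carry_out([
  [[0,0,-0.0015],0,-1],
  [[0,0,-0.003],0,-1],
  [[0,0,-0.003],0,-0.7],
  [[0,0,-0.003],0,-0.4],
  [[0,0,-0.003],0,-0.3],
])

```text
time_s: 8.47
ee_pos: [0.5206, 0.1741, 0.1437]
tcp_rot: [0.715, 0.699, 0.0, -0.0]
ft_force: [0.1, -0.1, -0.2]
gripper_width: 0.349
finger_force: 0.0
```

Call:
carry_out([
  [[0,0,0],0,-0.3],
  [[0,0,0],0,-0.3],
  [[0,0,-0.01],0,-0.3],
  [[0,0,-0.03],0,-0.3],
  [[0,0,-0.06],0,-0.3],
])

```text
time_s: 8.88
ee_pos: [0.5196, 0.1739, 0.2035]
tcp_rot: [0.715, 0.699, -0.001, -0.001]
ft_force: [-0.1, -0.6, -0.3]
gripper_width: 0.351
finger_force: 0.0
```

Call:
carry_out([
  [[-0.02,0,-0.035],0,-0.3],
  [[-0.055,0,-0.06],0,-0.3],
  [[-0.095,0,-0.08],0,-0.3],
  [[-0.135,0,-0.08],0,-0.3],
  [[-0.175,0,-0.08],0,-0.3],
])

```text
time_s: 9.3
ee_pos: [0.5165, -0.0016, 0.2862]
tcp_rot: [0.715, 0.699, 0.001, 0.001]
ft_force: [1.4, 0.1, 0.3]
gripper_width: 0.351
finger_force: 0.0
```

```bash
python3 - <<'E'
from h import *
need(.5204,.1733,.144,-1.3)
d=cams.camera("scene"); g=d["frame"]; c=cams.camera("top"); f=c["frame"]
for n,C,box in (("scene",d,(270,115,340,170)),("top",c,(95,175,170,220))):
    for b in blobs(C["frame"],box): print(n,b[0].round(1),b[1],ray(C,b[0],.064).round(4))
o=np.hstack([cv2.resize(f[160:240,50:190],(400,229),interpolation=cv2.INTER_CUBIC),cv2.resize(g[90:180,255:370],(400,313),interpolation=cv2.INTER_CUBIC)[:229*1]] ) if False else None
A=cv2.resize(f[165:235,85:195],(390,248),interpolation=cv2.INTER_CUBIC); B=cv2.resize(g[100:165,265:367],(390,248),interpolation=cv2.INTER_CUBIC)
W=cv2.resize(f,(390,292)); V=cv2.resize(g,(390,292))
cv2.imwrite("pics/g5.png",np.clip(1.5*np.vstack([np.hstack([A,B]),np.hstack([W,V])]),0,255).astype(np.uint8))
E
```

```text
t 9.3 shift [ 0.175  -0.0005  0.1422] turn 0.0005 F [1.4 0.1 0.3] w 0.351 pos [ 0.5165 -0.0016  0.2862] q7 -0.33
scene [295.8 134.6] 5 [[0.4998 0.1504 0.064 ]]
scene [316.7 134. ] 7 [[0.5413 0.201  0.064 ]]
scene [304.3 141.9] 9 [[0.5387 0.1482 0.064 ]]
top [118.1 188.9] 22 [[0.5394 0.2013 0.064 ]]
top [116.7 206.3] 26 [[0.4996 0.2017 0.064 ]]
top [138.6 207.3] 18 [[0.4983 0.1525 0.064 ]]
```

View pics/g5.png

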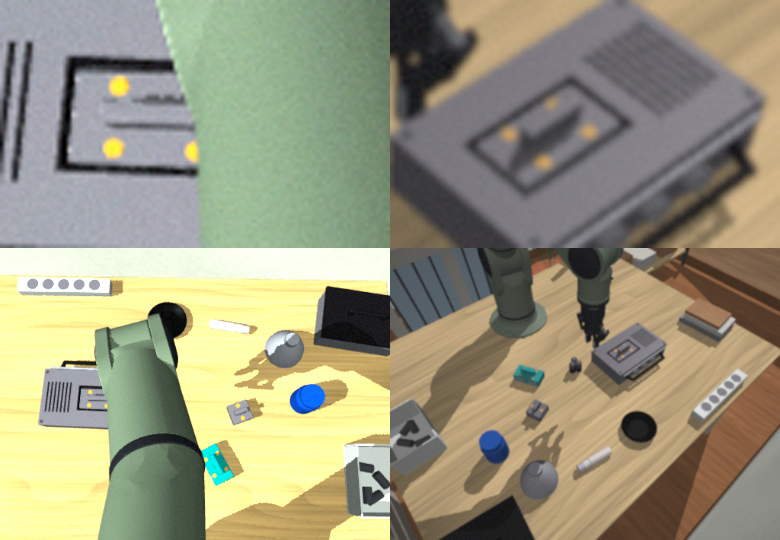

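The pack looks seated inside the bay outline, released, with the bystanders untouched. I'll give one confirming push on the rib with shut fingers to rule out a jam.

Call:
carry_out([
  [[0.04,0,0],0,-1],
  [[0.08,0,0],0,-1],
  [[0.12,0,0.01],0,-1],
  [[0.155,0,0.03],0,-1],
  [[0.175,0,0.06],0,-1],
])

```text
time_s: 9.82
ee_pos: [0.5209, 0.1794, 0.2258]
tcp_rot: [0.714, 0.7, 0.003, 0.0]
ft_force: [0.0, 0.0, 0.4]
gripper_width: 0.004
finger_force: 0.0
```

Call:
carry_out([
  [[0,0,0.02],0,-1],
  [[0,0,0.03],0,-1],
  [[0,0,0.04],0,-1],
  [[0,0,0.045],0,-1],
  [[0,0,0.045],0,-1],
])

```text
time_s: 10.23
ee_pos: [0.5207, 0.1739, 0.1788]
tcp_rot: [0.716, 0.698, -0.0, 0.0]
ft_force: [0.2, -0.6, 0.8]
gripper_width: 0.002
finger_force: 0.0
```

```bash
python3 -c "
from h import *
need(.5203,.1742,.166,-1.3)"
```

```text
t 10.23 shift [ 0.0003 -0.0004  0.0128] turn -0.0016 F [ 0.2 -0.6  0.8] w 0.002 pos [0.5207 0.1739 0.1788] q7 -0.76
```

Call:
carry_out([
  [[0,0,0.003],0,-1],
  [[0,0,0.006],0,-1],
  [[0,0,0.009],0,-1],
  [[0,0,0.012],0,-1],
  [[0,0,0.013],0,-1],
])

```text
time_s: 10.65
ee_pos: [0.5205, 0.1746, 0.1656]
tcp_rot: [0.715, 0.699, -0.0, -0.0]
ft_force: [0.3, 0.3, 0.9]
gripper_width: -0.005
finger_force: 0.0
```

Call:
carry_out([
  [[0,0,0.0015],0,-1],
  [[0,0,0.003],0,-1],
  [[0,0,0.0045],0,-1],
  [[0,0,0.006],0,-1],
  [[0,0,0.006],0,-1],
])

```text
time_s: 11.07
ee_pos: [0.5204, 0.1747, 0.1596]
tcp_rot: [0.715, 0.699, -0.0, -0.0]
ft_force: [0.4, -0.3, 0.6]
gripper_width: -0.0
finger_force: 0.0
```

Call:
carry_out([
  [[0,0,0.0007],0,-1],
  [[0,0,0.0014],0,-1],
  [[0,0,0.002],0,-1],
  [[0,0,0.002],0,-1],
])

```text
time_s: 11.4
ee_pos: [0.5207, 0.1749, 0.1586]
tcp_rot: [0.715, 0.699, 0.0, 0.0]
ft_force: [-3.9, -1.6, 14.4]
gripper_width: -0.002
finger_force: 7.4
```

Call:
carry_out([
  [[0,0,0.0005],0,-1],
  [[0,0,0.001],0,-1],
  [[0,0,0.0013],0,-1],
  [[0,0,0.0013],0,-1],
])

```text
time_s: 11.73
ee_pos: [0.5209, 0.175, 0.1585]
tcp_rot: [0.715, 0.699, 0.001, 0.001]
ft_force: [-9.7, -4.4, 38.2]
gripper_width: -0.0
finger_force: 19.3
```

The push was rigid at 38 N with no travel, and the rib top is at 0.0855–0.086, so the pack is flush. Retreating.

Call:
carry_out([
  [[0,0,-0.003],0,-1],
  [[0,0,-0.02],0,-1],
  [[0,0,-0.05],0,-1],
  [[0,0,-0.09],0,-1],
  [[0,0,-0.12],0,-1],
])

```text
time_s: 12.15
ee_pos: [0.5204, 0.175, 0.279]
tcp_rot: [0.715, 0.699, 0.0, -0.0]
ft_force: [0.6, -1.0, 0.7]
gripper_width: -0.002
finger_force: 0.0
```

Call:
carry_out([
  [[-0.03,0,0],0,-1],
  [[-0.07,0,0],0,-1],
  [[-0.11,0,0],0,-1],
  [[-0.14,0,0],0,-1],
  [[-0.14,0,0],0,-1],
])

```text
time_s: 12.57
ee_pos: [0.5171, 0.0283, 0.2765]
tcp_rot: [0.718, 0.696, -0.001, 0.001]
ft_force: [0.5, -0.8, 1.0]
gripper_width: 0.005
finger_force: 0.0
```

```bash
python3 - <<'E'
from h import *
from rig import workorder
d=cams.camera("scene")
for b in blobs(d["frame"],(270,115,340,170)): print(b[0].round(1),b[1])
print(workorder.close_job())
E
```

```text
[295.8 134.6] 5
[316.7 134. ] 7
[304.3 141.9] 9
the job is handed in; nothing more can be done
None
```

The long cartridge is in the bay, pressed down to its stop so its top measures flush with the radio's back, and released; the short cartridge and other things were not touched, and the job was handed in at about 12.6 s (no verdict was returned).

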